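Eject a coffee capsule and stop it with a finger

ROBOT

A 6-joint arm with a two-finger parallel gripper is mounted at the origin on a cart in front of the work surface, level with it; the furniture and walls round the work are solid. World frame = base frame: x ahead of the robot, y to its left, z up, the work surface at z = 0. Lengths are in m, angles in degrees, forces in N, time in s.
With the tool pointing down it reaches from about 0.325 to 0.85 m from the base axis. Payload 15.5 kg.
Tool frame: the origin (TCP) lies midway between the tips of the shut fingers; the grasp point (between the pads) lies 19 mm behind it; z points along the fingers, y is the line along which they close (so a half turn about z gives the same grasp; the last joint's range is limited). The gripper opens to 91 mm and grips with 3 to 60 N. Pads are 32 mm wide; open, the fingers measure 118 mm over their backs; the gripper's body (76 mm by 178 mm) begins 60 mm behind the grasp point.
Start: joints at [59.387, 28.281, 77.091, -0, 74.628, -5.472], TCP at [0.266, 0.566, 0.214] pointing down, gripper open.
Joint ranges: [-166.48, 166.48], [-47.26, 123.95], [12.59, 153.08], [-70.14, 250.14], [6.76, 159.57], [-176.63, 176.63]. Speed limits (degrees/s): [108.29, 108.29, 147.25, 172.46, 172.46, 172.46].

INTERFACE

Orientations are given as a 3x3 rotation matrix whose columns are the frame's x, y, z axes.
In Python, from bench import ctrl gives the robot as it stands. The module is installed in compiled form; this text tells all that it offers. Calls block until the motion is done:
- ctrl.goto(position, orientation): joint-space move of the TCP to a pose.
- ctrl.move_l(position, vel=0.15, ori=None, contact_N=None): straight line of the TCP; ori=None keeps the orientation; vel is the mean speed in m/s. With contact_N (N) it stops when the force on the tool has changed by that much, and returns True; else False.
- ctrl.movej(angles): joint-space move.
- ctrl.command_gripper(opening): opening from 0.0 (shut) to 1.0 (fully open); the grip force is fixed at half the most; returns when the fingers have stopped.
- ctrl.sleep(seconds).
- ctrl.ik(position, orientation): joint angles nearest the present ones, or None.
- ctrl.read_camera(name): name is "scene" or "top" or "wrist"; returns the picture (384x512x3 uint8, blue, green, red); there is no depth.
- ctrl.camera_params(name): a dict with "fx", "fy", "cx", "cy" (pixels), "pose" (4x4, takes a point from camera to world coordinates); the wrist camera has in their place "T_tool_cam" (4x4, takes a point from camera to tool coordinates, whose origin is the TCP and whose axes are the flange's). Camera axes: x right, y up, looking along -z (the intrinsics and any distortion apply to the point x, -y, -z); pixel columns grow to the right and rows downward; lengths in m; the calibration is good to about 2 mm. The wrist camera is an equidistant fisheye: a pixel r from the principal point sees the ray r / f radians off the axis. A picture is of the moment at which its call begins: read the wrist's pose just before it. camera_params takes no time and is no camera call.
A pose or a line that the arm cannot do raises ctrl.MotionError and nothing moves.
- ctrl.sign_off(): hands the job in; it is judged then, once.
Readings, each from a call of its own:
- ctrl.current_t(): time.
- ctrl.current_q(): joint angles.
- ctrl.current_dq(): joint speeds.
- ctrl.current_effort(): joint torques, N m.
- ctrl.current_tool_pos(): TCP position.
- ctrl.current_eef_rot(): TCP orientation.
- ctrl.current_contact_force(): force on the tool from outside, world axes, zero at the start.
- ctrl.current_wrist_torque(): the same for the moment, N m.
- ctrl.current_grip_width(): opening from 0.0 (shut) to 1.0 (fully open).
- ctrl.current_grasp_force(): force on a finger pad.
Only numpy, scipy, OpenCV 4.12 (cv2) and the standard library are available. Lean on these libraries where they do the work, as an engineer would, in place of code of your own. Each camera call takes 0.05 s, during which the arm holds its last target. There are 200 camera calls.

TASK

Press the red button of the capsule dispenser with a fingertip, let the copper-coloured coffee capsule be pushed right out of the housing along its runway, and block it with a finger (the gripper's other finger, say) before it is pushed off the open end. Do not pinch, lift or tip the capsule, and leave the things around it alone. Finish while holding: the capsule stands still on the runway, caught between your finger and the yellow pusher that presses on it.

Things in the scene. Friction and masses are not known exactly. Their poses are not given: they have to be found in the camera images.
- dispenser: Black capsule dispenser, fixed. Origin on its underside, below the middle of the loaded capsule; z up. In its frame, mm: the runway's surface is at z 22, from the housing's mouth (x -10) to the open end (x -110); the capsule travels to -x. Housing: x -10 to 102, y +-35, top z 69. Button pad beside the runway: x -58 to -12, y 32 to 72, top z 26. Nothing stands over runway or pad.
- button_top (a point): Centre of the top of the red round push button (24 diameter), at x -35, y 52, z 38 of the dispenser when up, so 52 mm to the side of the runway's middle line. It goes straight down, in an aluminium collar of 31 diameter whose top is at z 29.5.
- button (a joint): Travel of the button, m: 0 up, 0.006 fully down (its top then 10 mm above the runway's surface). The spring takes 1.8 N at first, 3.6 N fully down. The catch lets the pusher go at 0.004; keep the button down for about half a second so that the pusher gets past the catch. Released, it springs back up; staying pressed does no harm.
- pusher: Yellow upright plate 44 wide that pushes the capsule out, driven by a damped spring of 2 to 3 N. Its frame coincides with the dispenser's at the start and moves to the dispenser's -x. Once let go it travels at 10 to 14 mm/s: an unchecked capsule drops off the open end about 10 s after the press. A finger in the capsule's way stops both.
- capsule: Loose copper-coloured coffee capsule, an upright drum of 50 diameter, 32 high, 40 g, aluminium top. Origin: centre of its underside, on the runway. At first its middle is at x 0 of the dispenser, its front 15 mm out of the mouth; it is right out of the housing at x -35 and falls off past x -110. It has 2 mm of play to either kerb.
- runway_mid (a point): Point on the runway's surface, on its middle line, at x -80 of the dispenser. The runway is 54 mm wide between two aluminium kerbs, each 5 wide and 6 high above the surface.
- runway_end (a point): Middle of the runway's open end, on its surface (x -110 of the dispenser).
- mug: White mug with blue dots, 90 wide (120 with handle), 93 high; origin under its middle. Bystander.
- honey: Honey jar with a red lid, 70 diameter, 108 high; origin under its middle. Bystander.
- salt: Glass salt shaker, 44 diameter, 90 high; origin under its middle. Bystander.
- spare_capsule: Green capsule of the same size as the copper one, standing on the worktop; origin under its middle. Bystander.

How it is judged:
By the outcome, as a careful person would: the job done as asked, in the order asked, and still so for the second after the job is handed in, while the arm keeps its last pose, push and grip.
It also fails if it takes over 35 s, if anything falls off the work surface, if the arm or the gripper's body presses on something with over 40 N, if the wrist force passes 120 N, or if a joint passes its speed limit or range.

## Working session

There is one attempt and no reset: what is moved stays moved. The work goes in short steps, each a Python script; the robot and the scene stay as the last script left them, time stands still between calls to the robot, and variables do not carry over. Pictures are saved under pics/ and viewed, at most 10 in all, crops included, and the job is handed in when it is done.

```bash
mkdir -p pics; python3 - <<'E'
from bench import ctrl
import cv2,numpy as np
for n in("scene","top"):
    cv2.imwrite(f"pics/{n}0.png",ctrl.read_camera(n)); p=ctrl.camera_params(n)
    print(n,{k:(np.round(v,4).tolist()) for k,v in p.items() if not isinstance(v,str)})
print(ctrl.camera_params("wrist"),ctrl.current_eef_rot())
E
```

```text
scene {'fx': 391.7554, 'fy': 391.7554, 'cx': 257.9437, 'cy': 193.79, 'pose': [[0.8177, 0.3691, -0.4418, 0.1293], [-0.5754, 0.5025, -0.6453, -0.6898], [-0.0162, 0.7819, 0.6232, 0.6077], [0.0, 0.0, 0.0, 1.0]]}
top {'fx': 385.8304, 'fy': 385.8304, 'cx': 255.0793, 'cy': 192.7265, 'pose': [[0.0009, 0.9811, -0.1936, 0.3509], [-0.9999, 0.0037, 0.0141, -0.1136], [0.0145, 0.1936, 0.981, 1.0356], [0.0, 0.0, 0.0, 1.0]]}
{'fx': 297.3186396354542, 'fy': 297.3186396354542, 'cx': 260.13720337471034, 'cy': 191.45967358268683, 'T_tool_cam': array([[-5.08276393e-04,  9.65376451e-01,  2.60860211e-01,
         7.36172316e-02],
       [ 9.99999865e-01,  5.18204413e-04,  3.07213873e-05,
        -3.01128611e-04],
       [-1.05521209e-04,  2.60860191e-01, -9.65376584e-01,
        -1.72166948e-01],
       [ 0.00000000e+00,  0.00000000e+00,  0.00000000e+00,
         1.00000000e+00]])} [[-9.05267203e-01  4.24842333e-01 -5.32627120e-04]
 [ 4.24842660e-01  9.05266697e-01 -9.59481019e-04]
 [ 7.45414389e-05 -1.09486942e-03 -9.99999398e-01]]
```

View pics/top0.png

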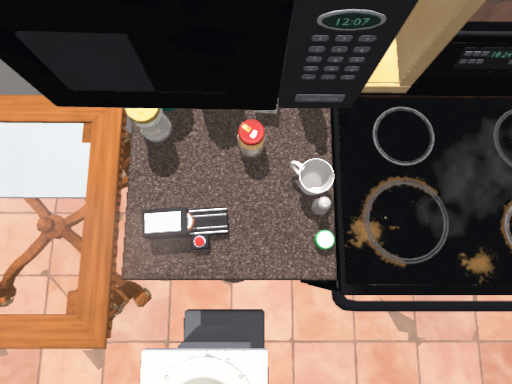

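View pics/scene0.png

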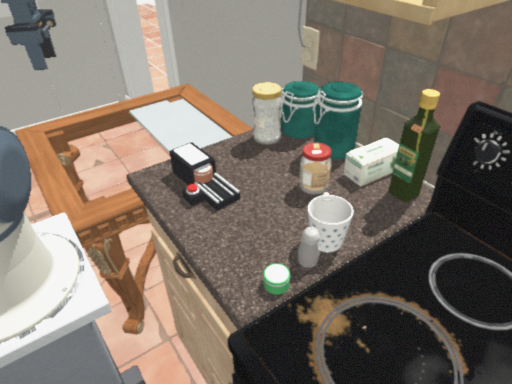

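The top view shows the dispenser at about (185,222), with the runway pointing right (world -y). The red button is at (200,242), on the robot's side. Next I'll get a rough position for it, then look from near with the wrist camera.

```bash
cat > h.py <<'E'
from bench import ctrl
import cv2,numpy as np
def ray(name,uv,tool=None):
    p=ctrl.camera_params(name); u=(uv[0]-p["cx"])/p["fx"]; v=(uv[1]-p["cy"])/p["fy"]
    if name=="wrist":
        r=np.hypot(u,v); s=np.sin(r)/r if r>1e-9 else 1
        d=np.array([u*s,-v*s,-np.cos(r)]); T=np.eye(4); T[:3,3]=tool[0]; T[:3,:3]=tool[1]
        P=T@p["T_tool_cam"]
    else: d=np.array([u,-v,-1.]); P=p["pose"]
    return P[:3,3],P[:3,:3]@d
def at(name,uv,z,tool=None):
    o,d=ray(name,uv,tool); return o+d*(z-o[2])/d[2]
def red(im):
    h=cv2.cvtColor(im,cv2.COLOR_BGR2HSV)
    m=(cv2.inRange(h,(0,170,110),(5,255,255))|cv2.inRange(h,(174,170,110),(180,255,255)))
    n,l,s,c=cv2.connectedComponentsWithStats(m)
    return [(int(s[i,4]),c[i].round(2).tolist(),s[i,:4].tolist()) for i in range(1,n) if s[i,4]>15]
E
python3 - <<'E'
from h import *
im=cv2.imread("pics/top0.png"); print(red(im))
for uv,z in(((200,242),.038),((228,222),.022),((145,222),.069),((325,240),.032)): print(uv,at("top",uv,z))
c=cv2.resize(im[190:265,130:240],None,fx=7,fy=7,interpolation=cv2.INTER_CUBIC); cv2.imwrite("pics/c.png",c)
E
```

```text
[(53, [249.72, 140.36], [238, 131, 25, 14]), (29, [199.21, 242.14], [196, 240, 7, 5])]
(200, 242) [0.41837734 0.01332853 0.038     ]
(228, 222) [ 0.4720034  -0.05679963  0.022     ]
(145, 222) [0.46584397 0.14834144 0.069     ]
(325, 240) [ 0.42454692 -0.30958551  0.032     ]
```

View pics/c.png

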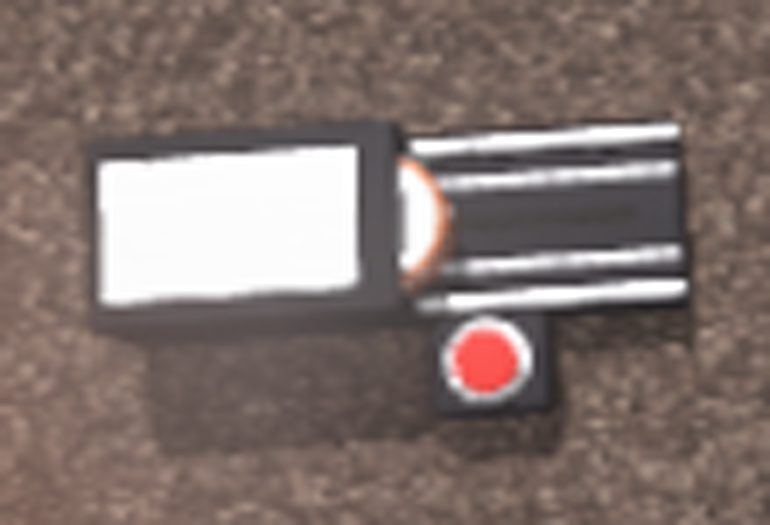

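The crop confirms the layout: housing on the left and runway to the right, tilted about 4°. The button centre is at crop (485,360), and the capsule's front is in the mouth at (440,215). I'll move to a hover at the planned working yaw and measure from near.

```bash
cat >> h.py <<'E'
def R2(a): a=np.radians(a); return np.array([[np.cos(a),-np.sin(a)],[np.sin(a),np.cos(a)]])
def down(yaw): # tool y at world yaw, z down
    y=np.array([*R2(yaw)[:,0],0]); z=np.array([0,0,-1.]); return np.c_[np.cross(y,z),y,z]
E
python3 - <<'E'
from h import *
b=at("top",(199.21,242.14),.038)[:2]; yaw=94; org=b-R2(yaw)@[-.035,.052]; print(b,org)
tp=org+R2(yaw)@[-.06,.025]
for s in(0,180):
    O=down(yaw+40+s); print(s,ctrl.ik([*tp,.2],O),ctrl.ik([*tp,.03],O))
O=down(yaw+40)
if ctrl.ik([*tp,.03],O) is None: O=down(yaw+220)
print(ctrl.current_contact_force())
ctrl.goto([*tp,.2],O); ctrl.sleep(.3)
t=(ctrl.current_tool_pos(),ctrl.current_eef_rot()); im=ctrl.read_camera("wrist")
np.savez("t1.npz",p=t[0],R=t[1]); cv2.imwrite("pics/w1.png",im)
print(t,red(im),ctrl.current_contact_force(),ctrl.current_t())
for a,c,_ in red(im): print(at("wrist",c,.038,t))
cv2.imwrite("pics/w1b.png",cv2.resize(im,(800,600),interpolation=cv2.INTER_CUBIC))
E
```

```text
[0.41801653 0.01534097] [0.46744838 0.05388305]
0 [-8.65581094e+00  1.50111388e+01  1.02149456e+02 -2.54444375e-14
  6.28394056e+01 -1.42655811e+02] [-8.65581094e+00  3.18109259e+01  1.12546900e+02 -2.54444375e-14
  3.56421746e+01 -1.42655811e+02]
180 [-8.65581094e+00  1.50111388e+01  1.02149456e+02 -2.54444375e-14
  6.28394056e+01  3.73441891e+01] [-8.65581094e+00  3.18109259e+01  1.12546900e+02 -2.54444375e-14
  3.56421746e+01  3.73441891e+01]
[-0.23936076 -0.33205599  0.01568208]
(array([ 0.44673143, -0.00748757,  0.19996771]), array([[-7.19059966e-01, -6.94948028e-01, -6.15693735e-05],
       [-6.94948029e-01,  7.19059967e-01, -5.67012973e-06],
       [ 4.82125172e-05,  3.87103515e-05, -9.99999998e-01]])) [(269, [290.43, 176.14], [282, 167, 18, 19])] [ 0.14398621  0.17413992 -0.42945589] 2.6083
[0.42117855 0.0164552  0.038     ]
```

View pics/w1b.png

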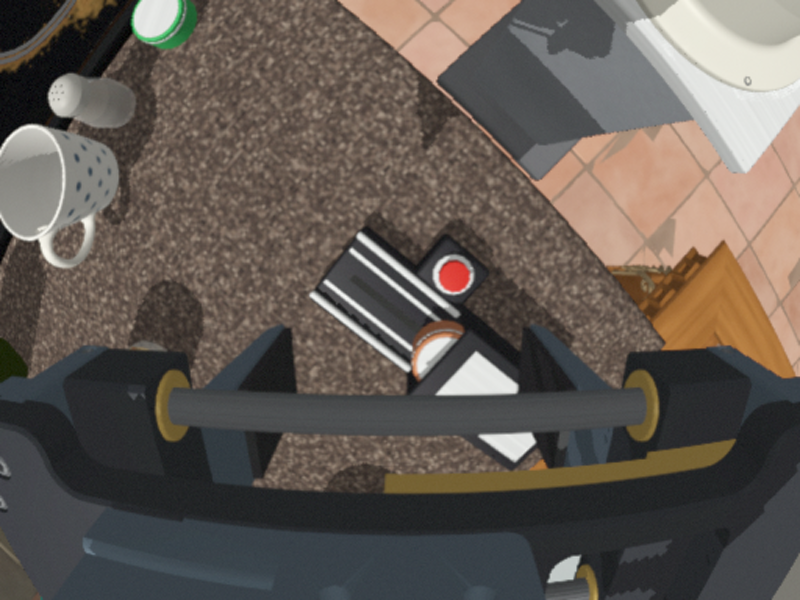

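The wrist view shows the button at (454,276) in the 800-wide picture. The runway kerbs run from (362,232) to (458,315) and from (315,293) to (410,370), the capsule front is at (440,345), and both open fingers are well clear. Next I'll fit the kerb lines.

```bash
python3 - <<'E'
from h import *
d=np.load("t1.npz"); t=(d["p"],d["R"]); im=cv2.imread("pics/w1.png")
b=at("wrist",(290.43,176.14),.038,t)[:2]
g=cv2.cvtColor(im,cv2.COLOR_BGR2GRAY); m=(g>150).astype(np.uint8)
m[:, :195]=0; m[:,305:]=0; m[:140]=0; m[245:]=0
n,l,s,c=cv2.connectedComponentsWithStats(m)
for i in range(1,n):
    if s[i,4]<15: continue
    ys,xs=np.where(l==i); P=np.array([at("wrist",(x,y),.028,t)[:2] for x,y in zip(xs,ys)]).astype(np.float32)
    vx,vy,x0,y0=cv2.fitLine(P,cv2.DIST_L2,0,.01,.01).ravel()
    if vy<0: vx,vy=-vx,-vy
    q=P@[vx,vy]; nrm=np.array([-vy,vx])
    print(s[i],"yaw",np.degrees(np.arctan2(vy,vx)).round(2),"btn offset mm",(1e3*(b-[x0,y0])@nrm).round(1),"along rel btn",(1e3*(q.min()-b@[vx,vy])).round(1),(1e3*(q.max()-b@[vx,vy])).round(1))
cv2.imwrite("pics/w1c.png",cv2.resize(im[140:290,190:350],None,fx=5,fy=4*1.25,interpolation=cv2.INTER_CUBIC)[:600])
E
```

```text
[228 149  65  53 333] yaw 94.31 btn offset mm 23.2 along rel btn -74.4 24.0
[224 159  55  45 214] yaw 94.19 btn offset mm 35.7 along rel btn -71.3 12.6
[277 164  26  25 180] yaw 104.96 btn offset mm 2.9 along rel btn -14.6 16.3
[207 179  57  46 226] yaw 94.19 btn offset mm 67.3 along rel btn -71.5 16.1
[198 187  65  51 325] yaw 94.19 btn offset mm 82.4 along rel btn -74.1 25.6
[264 214  27  27 353] yaw 4.31 btn offset mm -29.0 along rel btn 39.5 81.7
[286 225  19  20 199] yaw 9.67 btn offset mm -57.1 along rel btn 42.0 75.8
```

View pics/w1c.png

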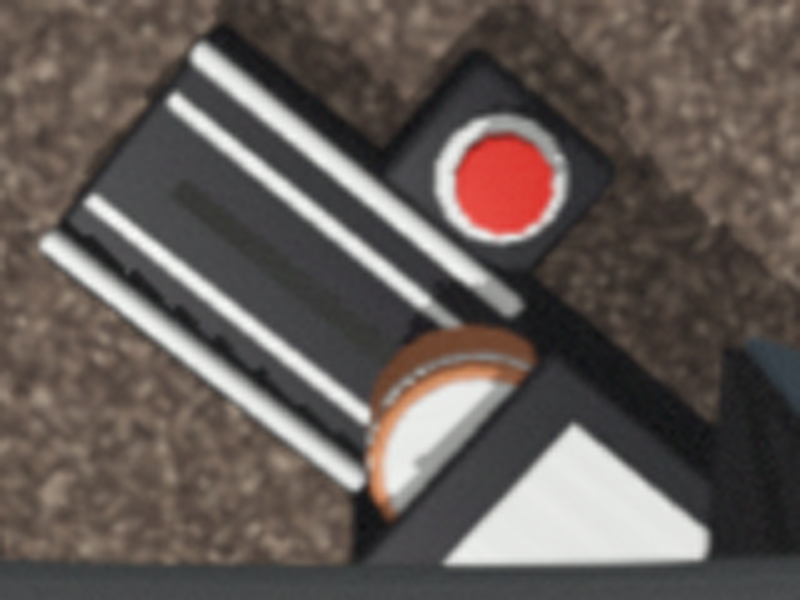

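The fit agrees with the given geometry: kerb spacing 59.2 mm (59 expected), middle line 52.8 mm from the button (52 expected), open end at -74.4 mm (-75 expected), yaw 94.2°. Now I'll set the finger gap and go to just above the button.

```bash
cat >> h.py <<'E'
YAW=94.2; BTN=np.array([.4207,.0163]); ORG=BTN-R2(YAW)@[-.035,.052]; OO=down(YAW+40)
def W(x,y): return ORG+R2(YAW)@(np.array([x,y])/1e3)
E
python3 - <<'E'
from h import *
T=W(-63.6,27.3)
ctrl.command_gripper((80-13.5)/91); print(ctrl.current_grip_width())
ctrl.goto([*T,.12],OO); ctrl.move_l([*T,.052],vel=.08); ctrl.sleep(.3)
t=(ctrl.current_tool_pos(),ctrl.current_eef_rot()); im=ctrl.read_camera("wrist")
print(t[0],T,ctrl.current_contact_force(),ctrl.current_t(),red(im))
cv2.imwrite("pics/w2.png",im);cv2.imwrite("pics/w2b.png",cv2.resize(im,(800,600),interpolation=cv2.INTER_CUBIC))
cv2.imwrite("pics/s2.png",cv2.resize(ctrl.read_camera("scene")[120:230,140:280],None,fx=5,fy=5,interpolation=cv2.INTER_CUBIC))
E
```

```text
0.7308610950267981
[ 0.44754459 -0.01041006  0.05221555] [ 0.44742828 -0.01041421] [-0.31812278  0.0649236  -0.09940176] 4.9417 [(322, [309.04, 221.99], [300, 208, 19, 34]), (118, [7.12, 355.75], [0, 339, 16, 34])]
```

View pics/w2b.png

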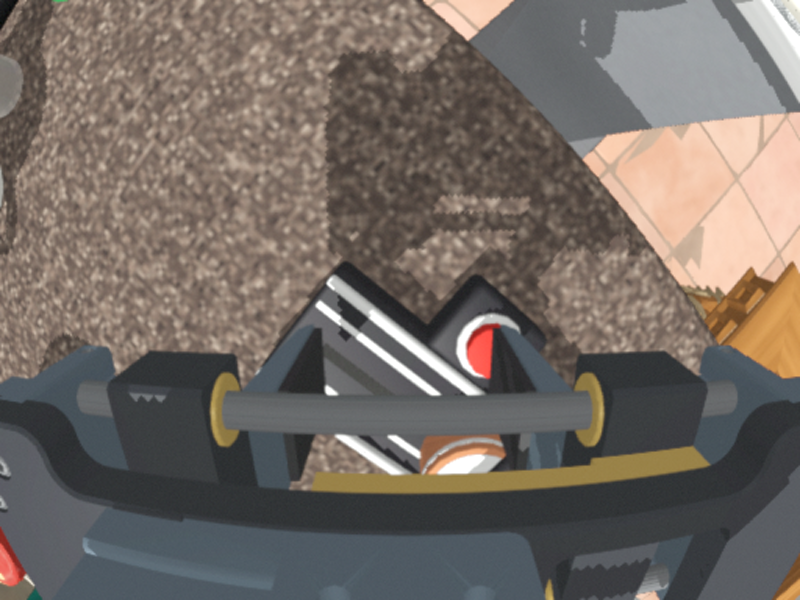

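View pics/s2.png

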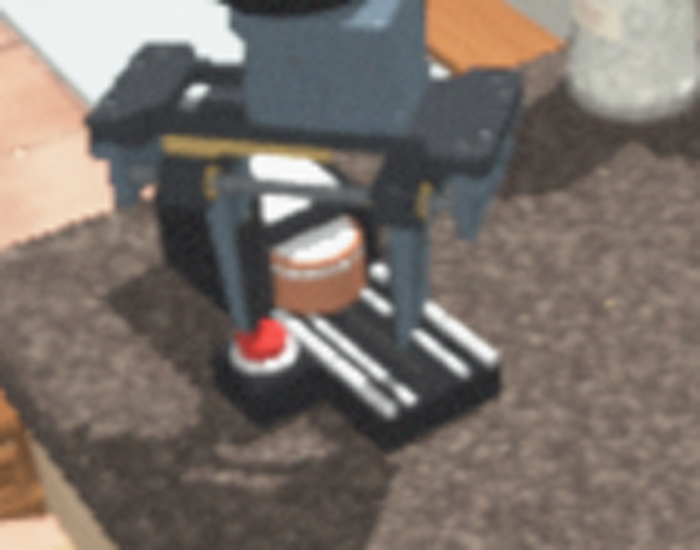

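The button-side finger is over the button (wrist view: tip at (495,335), button at (482,350)). The other finger is over the runway between the kerbs, well ahead of the capsule. Pressing with force-limited motion now.

```bash
python3 - <<'E'
from h import *
T=W(-63.6,27.3)
hit=ctrl.move_l([*T,.029],vel=.015,contact_N=6)
print(hit,ctrl.current_tool_pos(),ctrl.current_contact_force(),ctrl.current_t())
for i in range(3):
    ctrl.sleep(.7); print(ctrl.current_tool_pos().round(4),ctrl.current_contact_force().round(2))
im=ctrl.read_camera("scene"); print(ctrl.current_t())
cv2.imwrite("pics/s3.png",cv2.resize(im[120:230,140:280],None,fx=5,fy=5,interpolation=cv2.INTER_CUBIC))
E
```

```text
True [ 0.44743688 -0.01040186  0.03208112] [-1.11748661  0.42016401 11.89899597] 6.1917
[ 0.4474 -0.0104  0.0321] [-0.73  0.18 10.  ]
[ 0.4474 -0.0104  0.0321] [-0.13 -0.33  9.91]
[ 0.4474 -0.0104  0.0321] [-0.07 -0.28 10.14]
8.3417
```

View pics/s3.png

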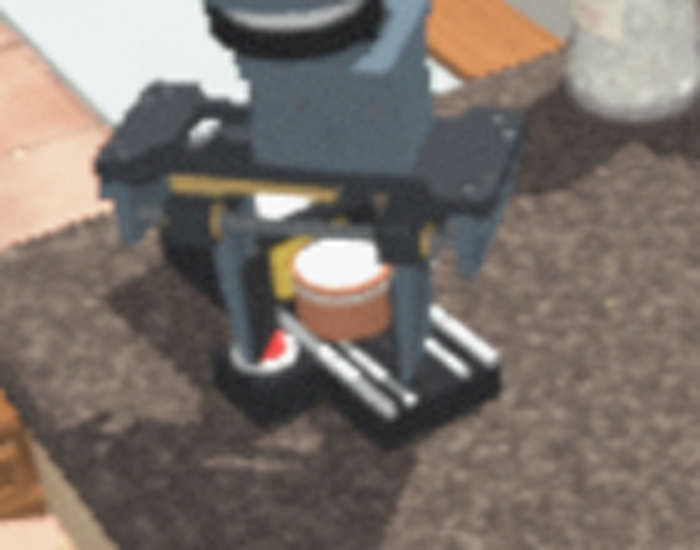

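The button bottomed at z 0.032 as predicted, and the yellow pusher is out and driving the capsule towards the blocking finger. I'll wait until it stands still.

```bash
python3 - <<'E'
from h import *
f=[]
for i in range(4):
    ctrl.sleep(1.2); f.append(ctrl.read_camera("scene")[120:230,140:280]); print(ctrl.current_t(),ctrl.current_contact_force().round(2))
    if i: print("diff",cv2.absdiff(f[-1],f[-2])[30:80,40:110].astype(float).mean().round(2))
cv2.imwrite("pics/s4.png",cv2.resize(f[-1],None,fx=5,fy=5,interpolation=cv2.INTER_CUBIC))
E
```

```text
9.5917 [-0.79 -0.14 10.99]
10.8417 [-0.26 -0.91 10.74]
diff 7.46
12.0917 [-1.89 -0.72 10.82]
diff 1.84
13.3417 [-1.24 -1.12 11.03]
diff 1.87
```

View pics/s4.png

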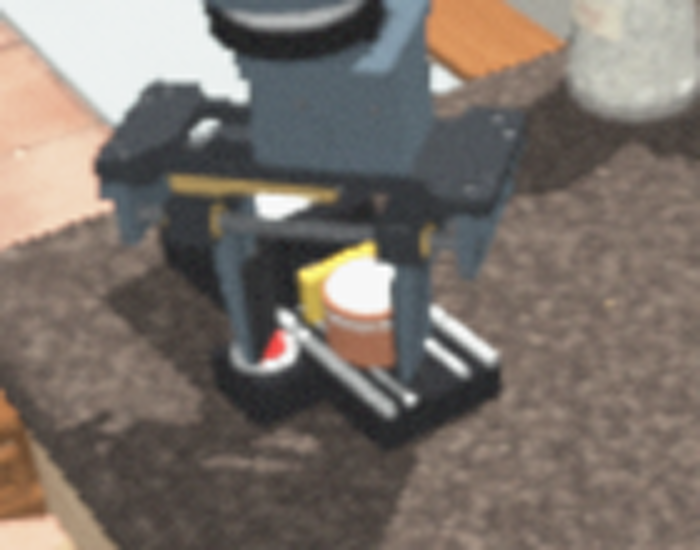

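```bash
python3 - <<'E'
from h import *
for u,v in((372,288),(323,285)):
    p=at("scene",(140+u/5,120+v/5),.054)[:2]; print((R2(YAW).T@(p-ORG)*1e3).round(1))
ctrl.sign_off(); print(ctrl.current_t())
E
```

```text
[-58.8   0.9]
[-41.4  17.5]
the job is handed in; nothing more can be done
the job is handed in; nothing more can be done
```

I pressed the button, and the capsule came right out of the housing. It now stands still on the runway with its middle at about x -59 mm, held between the other finger and the yellow pusher; the job is handed in.

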